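Put the long breadboard away in its tray

ROBOT

A 6-joint arm with a two-finger parallel gripper is mounted at the origin on the work surface. World frame = base frame: x ahead of the robot, y to its left, z up, the work surface at z = 0. Lengths are in m, angles in rad, forces in N, time in s.
With the tool pointing down it reaches from about 0.225 to 0.875 m from the base axis. Payload 3.4 kg.
Tool frame: the origin (TCP) lies at the very end of the fingers, on their centre line; the grasp point (between the pads) lies 19 mm behind it; z points along the fingers, y is the line along which they close (so a half turn about z gives the same grasp; the last joint's range is limited). The gripper opens to 85 mm and grips with 20 to 120 N. Pads are 22 mm wide; open, the fingers measure 114 mm over their backs; the gripper's body (76 mm by 85 mm) begins 54 mm behind the grasp point. The pads swing forward as they close: fully open they stand 13 mm farther back than shut.
Start: joints at [-1.308, 0.276, 1.505, -0, 1.361, -0.121], TCP at [0.215, -0.533, 0.231] pointing down, gripper open.
Joint ranges: [-2.89, 2.89], [-0.75, 2.08], [0.22, 2.7], [-1.18, 4.32], [0.11, 2.71], [-2.7, 2.7]. Speed limits (rad/s): [2.57, 2.57, 3.14, 3.14, 3.14, 3.14].

INTERFACE

Orientations are given as a unit quaternion [w, x, y, z].
In Python, from rig import manip, get_image, camera_info gives the robot as it stands. The module is installed in compiled form; this text tells all that it offers.
- The arm moves only by the shell command python3 -m crank 'ROWS' [FORCE]. ROWS is a JSON object of lists of equal length, an entry for each row: "translation": the shift along the tool's x, y, z in mm, a list of three; "roll": the turn about the tool's z in rad; "fingers": the opening, from 0 (shut) to 1 (fully open). A call has 1 to 8 rows; each row shifts and turns the commanded pose from where the row before left it, along the tool's axes as they then stand; what a row does not reach is not made up. A row lasts 1/10 s, in which the tool goes at most 50 mm and 8.59 degrees, less where a joint would pass 70% of its speed; a pose out of reach is approached as far as the arm can. A call is refused whole if a number of a shift passes 50 or a number of a turn 0.15, either way. A call with a gripper value outside its range is refused whole. The fingers move at their own pace and stop on an object; FORCE is the grip in N (left out, the last holds). Time passes only in rows, so rows that do not move let the fingers close. It gives the time, the measured TCP pose, the force, the opening and the grip force at its end, in the units of the state.
- manip.get_state(): the state, without advancing time (a new reading comes with each control period).
- get_image(name): name is "scene" or "top" or "wrist"; returns the picture (384x512x3 uint8, blue, green, red); there is no depth.
- camera_info(name): a dict with "mtx" (3x3 intrinsics, pixels), "D" ([k1, k2, p1, p2, k3] as OpenCV has them; the pictures are not rectified), "rvec" (rotation vector, rad) and "tvec" (3), from world to camera coordinates, as OpenCV has them. Camera axes: x right, y down, z forward; pixel columns grow to the right and rows downward; lengths in m; the calibration is good to about 2 mm. A picture is of the moment at which its call begins: read the wrist's pose just before it. camera_info takes no time and is no camera call; for the wrist camera it gives the pose at the moment of the call.
- manip.sign_off(): hands the job in; it is judged then, once.
The state is a dict: "clock": time; "qpos": joint angles; "qd": joint speeds; "effort": joint torques, N m; "position": TCP position; "ee_rot": TCP orientation; "contact_force": force on the tool from outside, world axes, zero at the start; "moment": the same for the moment, N m; "width": finger opening in m; "gripper_force": force on a finger pad.
Only numpy, scipy, OpenCV 4.12 (cv2) and the standard library are available. Lean on these libraries where they do the work, as an engineer would, in place of code of your own. Each camera call takes 0.05 s, during which the arm holds its last target. There are 200 camera calls.

TASK

One breadboard in the upright rack is twice as long as the other two: take it out and first lay it on the clear bench, contact-row face up, and let go of it there. Then take it by its long sides and lay it face up, flat and fully down in the long empty compartment of the tray, either end first. Do not drop it from a height, and leave all the other things where they are.

Things in the scene. Friction and masses are not known exactly. Their poses are not given: they have to be found in the camera images.
- board_mid (a point): The long white breadboard 165 mm long, 55 wide, 10 thick; front face full of contact rows with a channel along the middle, back a plain aluminium plate. Point: centre of the block. Axes: x along it, y straight out of the front (contact-row) face, z across its width. Starts standing on a long edge in a rack slot, top edge 63 mm above the bench. About 85 g. Lifts straight out; stood on the bench on its long edge it topples once leaned over 10 degrees.
- half_a_mid (a point): Half-size white breadboard 83 mm long, 55 wide, 10 thick; front face full of contact rows with a channel along the middle, back a plain aluminium plate. Point: centre of the block. Axes: x along it, y straight out of the front (contact-row) face, z across its width. Starts standing on a long edge in a rack slot, top edge 63 mm above the bench. Leave it there.
- half_b_mid (a point): Another half-size breadboard like the first, to be left in the rack. Point: centre of the block. Axes: x along it, y straight out of the front (contact-row) face, z across its width. Starts standing on a long edge in a rack slot, top edge 63 mm above the bench. 
- rack: Grey rack fixed to the bench, left or right of the robot: base 150 mm (its x) by 170 (y), 8 thick; slots along x at y = -60, 0, +60 mm, each 13 wide between two ribs 100 long, 8 thick, tops 24 mm above the bench. Board fronts face its +y. Origin: centre of its underside, on the bench.
- tray: Grey storage tray fixed to the bench on the other side of the robot from the rack; between them, straight ahead of the robot, the bench is clear. 205 mm (its x) by 230 (y), floor 6 mm thick, land tops 16 mm above the bench. Long empty compartment on the -y side; on the +y side two small ones holding a half-size breadboard and a dial. Origin: centre of its underside.
- pocket (a point): Centre of the floor (6 mm above the bench) of the tray's long empty compartment. Axes: x along it, y across, z up. 177 mm by 65 mm, 10 mm deep; at mid-length each long side opens into a finger well, 70 mm along x and reaching 34 mm outward, with its floor level with the compartment's.
- stored: Half-size breadboard 83 x 55 x 10 mm lying flat, face up, in a small compartment of the tray, to be left there. Origin: centre of its underside, z up.
- dial: Black control dial, 34 mm across, 17 mm high, in the other small compartment of the tray, to be left there. Origin: centre of its underside.
- meter: Handheld multimeter lying on its back, 75 mm (its x) by 155 mm (its y), about 45 mm high with the dial, beyond the clear bench; leave it. Origin: centre of its underside.
- driver_grip (a point): Screwdriver with yellow handle, 190 mm long, lying far to the robot's right; leave it. Point: middle of its handle.
- spool: Grey spool, 56 mm across, 44 mm high, standing far to the robot's left; leave it. Origin: centre of its underside.
Not all that is in view belongs to the job. Leave any green look-alike of the part that bears board_mid alone.

How it is judged:
On the way:
1. the long breadboard lies flat on the bench (not in or on the tray or rack), contact-row face up, and is let go of (angle between board_mid's own y axis and vertical below 0.1 rad and height (world z) of board_mid below 0.0085 m and contact force between the fingers and board below 0.05 N), for 0.2 s.
At the end, for the whole second after the job is handed in: The long breadboard lies let go of and at rest in the long compartment: centred within 10 mm along and 9 mm across, aligned within 0.15 rad (either way round), contact-row face up, level within 0.08 rad, its centre under 7.5 mm above the compartment floor (5 mm when fully down) (angle between board_mid's own y axis and vertical below 0.08 rad and x of board_mid in the frame of pocket between -0.01 and 0.01 m and y of board_mid in the frame of pocket between -0.009 and 0.009 m and z of board_mid in the frame of pocket below 0.0075 m and angle between the x axis of board_mid and the x axis of pocket, either way round below 0.15 rad and contact force between the fingers and board below 0.05 N and linear speed of board below 0.02 m/s); the robot touches nothing.
It fails at once if another thing (half-size breadboards, dial, multimeter, screwdriver, spool) is moved more than 30 mm (distance of any of half_a_mid, half_b_mid, stored, dial, meter, driver_grip, spool from where it was at the start of the episode above 0.03 m).
It fails at once if the long breadboard is let go of with its centre more than 80 mm above the bench (height (world z) of board_mid above 0.08 m and contact force between the fingers and board below 0.02 N).
It also fails if it takes over 61 s, if anything falls off the work surface, if the arm or the gripper's body presses on something with over 40 N, if the wrist force passes 120 N, or if a joint passes its speed limit or range.

## Working session

There is one attempt and no reset: what is moved stays moved. The work goes in short steps, Python scripts to look and compute and a shell command to move; the robot and the scene stay as the last step left them, time stands still between calls to the robot, and variables do not carry over. Pictures are saved under pics/ and viewed, at most 10 in all, crops included, and the job is handed in when it is done.

```bash
mkdir -p pics
cat > h.py <<'E'
import numpy as np, cv2
from rig import manip, get_image, camera_info
from scipy.spatial.transform import Rotation as R
def ray(ci,uv):
    p=cv2.undistortPoints(np.array([[uv]],float),np.array(ci['mtx']),np.array(ci['D']))[0,0]
    Rm=cv2.Rodrigues(np.array(ci['rvec'],float))[0]; t=np.array(ci['tvec'],float).ravel()
    return -Rm.T@t, Rm.T@np.array([p[0],p[1],1.])
def onz(ci,uv,z):
    o,d=ray(ci,uv); return o+d*(z-o[2])/d[2]
def proj(ci,P):
    return cv2.projectPoints(np.array(P,float).reshape(-1,1,3),np.array(ci['rvec'],float),np.array(ci['tvec'],float),np.array(ci['mtx']),np.array(ci['D']))[0][:,0]
E
python3 - <<'E'
from h import *
for n in ("top","scene"):
    cv2.imwrite(f'pics/{n}0.png',cv2.resize(get_image(n),(800,600),interpolation=cv2.INTER_CUBIC))
    ci=camera_info(n);print(n,ray(ci,(256,192)))
s=manip.get_state();print(s)
print(R.from_quat(np.roll(s['ee_rot'],-1)).as_matrix().round(3))
E
```

```text
top (array([ 0.11997087, -0.01955623,  1.76828619]), array([ 2.05304341e-01,  9.43628189e-04, -9.78808601e-01]))
scene (array([1.16105075, 0.62715212, 0.94742076]), array([-0.52466563, -0.51037052, -0.68143964]))
{'clock': 0.1, 'qpos': array([-1.30800960e+00,  2.76527855e-01,  1.50598125e+00, -2.67244473e-05,
        1.36072245e+00, -1.20984407e-01]), 'qd': array([-0.00084295, -0.00123816, -0.00224267, -0.00053193, -0.00018563,
        0.00022222]), 'effort': array([ 9.48613488e-04, -4.17703342e+01, -2.46406174e+01,  1.32985060e-04,
        5.81589702e-03,  2.42591014e-06]), 'position': array([ 0.21516367, -0.53272201,  0.23053852]), 'ee_rot': array([-8.16467310e-04,  9.81645520e-01,  1.90712876e-01, -7.10847616e-05]), 'contact_force': array([ 0.66077769, -0.51946603,  0.43553071]), 'moment': array([0.01830371, 0.01538035, 0.00919756]), 'gripper_force': 0.0, 'width': 0.0854871513247081}
[[ 0.927  0.374 -0.   ]
 [ 0.374 -0.927  0.002]
 [ 0.    -0.002 -1.   ]]
```

View pics/top0.png

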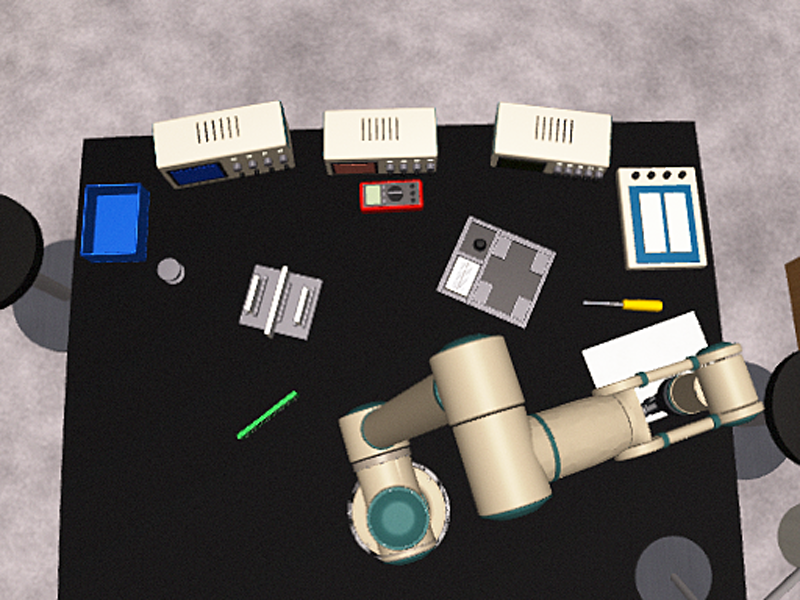

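View pics/scene0.png

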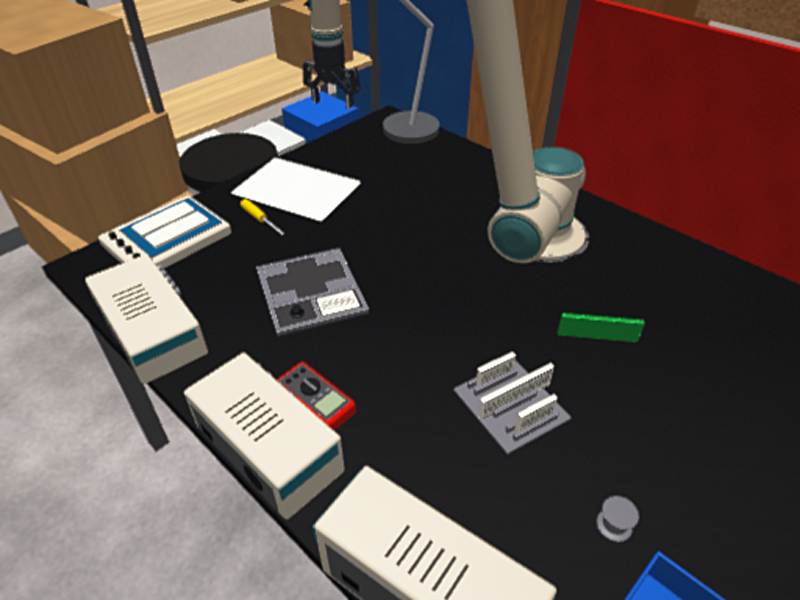

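The top view shows the rack around (282,302), with three white boards. The half-size ones are at (252,297) and (302,307), and the long one lies between them from (285,268) to (270,336). The tray is at (497,272), and its cross-shaped empty compartment is at (517,275). The green look-alike at (267,414) is to be left alone. The candidates for the long board are therefore the middle white strip, the two half-size strips and the green one. The middle one fits because it is white, in the rack and twice as long. I'll confirm that with one enlarged crop.

Run:
```python
from h import *
t=get_image("top");s=get_image("scene")
a=cv2.resize(t[160:225,145:215],(390,362),interpolation=cv2.INTER_CUBIC)
b=cv2.resize(s[215:295,285:370],(385,362),interpolation=cv2.INTER_CUBIC)
cv2.imwrite('pics/crop1.png',np.hstack([a,b]))
ci=camera_info("top")
hsv=cv2.cvtColor(t,cv2.COLOR_BGR2HSV)
m=((hsv[...,2]>195)&(hsv[...,1]<60)).astype(np.uint8)
m[:, :140]=0;m[:160]=0;m[225:]=0;m[:,220:]=0
n,l,st,_=cv2.connectedComponentsWithStats(m)
for i in range(1,n):
    if st[i,4]<15: continue
    ys,xs=np.where(l==i); r=cv2.minAreaRect(np.c_[xs,ys].astype(np.float32))
    bx=cv2.boxPoints(r); print(st[i],np.round(r[0],1),np.round(r[1],1),[onz(ci,p,.063)[:2].round(3) for p in bx])
# tray: grey region
g=((hsv[...,2]>40)&(hsv[...,1]<60)).astype(np.uint8)
for nm,(x0,x1,y0,y1) in dict(rack=(145,215,160,225),tray=(270,365,130,215)).items():
    k=np.zeros_like(g);k[y0:y1,x0:x1]=g[y0:y1,x0:x1]
    k=cv2.morphologyEx(k,cv2.MORPH_OPEN,np.ones((3,3)))
    c=max(cv2.findContours(k,0,2)[0],key=cv2.contourArea)
    r=cv2.minAreaRect(c);z=.008 if nm=='rack' else .016
    bx=cv2.boxPoints(r);P=[onz(ci,p,z)[:2] for p in bx];print(nm,bx.round(1).tolist(),np.round(P,3).tolist(),np.mean(P,0),np.linalg.norm(P[0]-P[1]),np.linalg.norm(P[1]-P[2]))
```

```text
[169 170  15  44 156] [176.1 191.5] [ 3.5 44.6] [array([0.411, 0.301]), array([0.57 , 0.258]), array([0.566, 0.245]), array([0.407, 0.288])]
[156 176  10  23  84] [160.5 186.9] [ 3.6 22.8] [array([0.469, 0.348]), array([0.55 , 0.325]), array([0.546, 0.313]), array([0.465, 0.335])]
[188 183   9  23  79] [192.1 194.3] [ 3.4 22.8] [array([0.437, 0.231]), array([0.518, 0.209]), array([0.515, 0.197]), array([0.434, 0.219])]
rack [[150.6999969482422, 209.89999389648438], [163.6999969482422, 164.5], [207.60000610351562, 177.0], [194.60000610351562, 222.5]] [[0.432, 0.378], [0.607, 0.331], [0.552, 0.163], [0.381, 0.213]] [0.49300324 0.27112353] 0.1804858874219382 0.17614888924325972
tray [[278.29998779296875, 185.6999969482422], [299.3999938964844, 136.39999389648438], [356.6000061035156, 161.0], [335.5, 210.1999969482422]] [[0.509, -0.102], [0.7, -0.19], [0.596, -0.403], [0.41, -0.31]] [ 0.55381303 -0.25137407] 0.21031170671392724 0.23686535716724333
```

View pics/crop1.png

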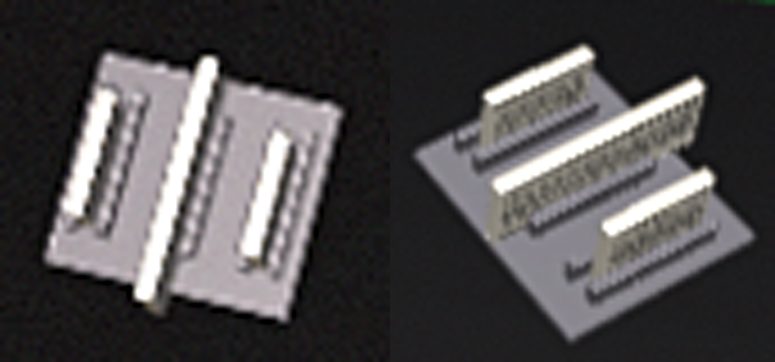

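The crop confirms it: the middle white strip spans the whole rack and is twice as long as the other two. The scene camera sees the contact rows, so its front faces world left, along +n=(0.26,0.97). The tool can't tilt, so I'll stand the board on the bench and topple it onto its back. First I'll approach the rack.

```bash
python3 -m crank '{"translation":[[0,0,0],[0,0,0],[0,0,0],[0,0,0],[0,0,0]],"roll":[0.13,0.13,0.13,0.13,0.13],"fingers":[0.5,0.5,0.5,0.5,0.5]}' 40
python3 -m crank '{"translation":[[3,-45,0],[3,-45,0],[3,-45,0],[3,-45,0],[3,-45,0],[3,-45,0],[3,-45,0],[3,-45,0]],"roll":[0,0,0,0,0,0,0,0],"fingers":[0.5,0.5,0.5,0.5,0.5,0.5,0.5,0.5]}'
python3 -m crank '{"translation":[[3,-45,0],[3,-45,0],[3,-45,0],[3,-45,0],[3,-45,0],[3,-45,0],[3,-45,0],[3,-45,0]],"roll":[0,0,0,0,0,0,0,0],"fingers":[0.5,0.5,0.5,0.5,0.5,0.5,0.5,0.5]}'
cat >> h.py <<'E'
def go(x,y,z,yaw=None):
    "remaining move in tool axes, mm, and roll"
    s=manip.get_state();Rm=R.from_quat(np.roll(s['ee_rot'],-1)).as_matrix()
    d=Rm.T@(np.array([x,y,z])-s['position'])*1000
    a=np.arctan2(Rm[1,0],Rm[0,0]); r=None if yaw is None else -((yaw-a+np.pi/2)%np.pi-np.pi/2)
    print('t',round(s['clock'],2),'pos',s['position'].round(4),'yaw',a.round(4),'j6',s['qpos'][5].round(2),'w',round(s['width'],4),'F',np.round(s['contact_force'],1),'| move',d.round(1),'roll',r)
E
python3 -c "
from h import *
go(.4885,.273,.12,-.2635)"
```

```text
clock: 0.7
position: [0.2153, -0.533, 0.2311]
ee_rot: [-0.0, 0.991, -0.135, -0.0]
contact_force: [-0.7, 0.3, -0.1]
width: 0.0429
gripper_force: 0.0
clock: 1.5
position: [0.3333, -0.1904, 0.2313]
ee_rot: [0.0, 0.991, -0.133, 0.0]
contact_force: [0.6, -0.1, -0.2]
width: 0.0426
gripper_force: 0.0
clock: 2.3
position: [0.4512, 0.1508, 0.2313]
ee_rot: [0.0, 0.991, -0.132, 0.0]
contact_force: [1.0, -0.7, 0.6]
width: 0.0427
gripper_force: 0.0
t 2.3 pos [0.4512 0.1508 0.2313] yaw -0.2656 j6 2.01 w 0.0427 F [ 1.  -0.7  0.6] | move [   3.9 -127.8  111.3] roll -0.0021069692633375325
```

Next I'll move over the board at a safe height and check with the wrist camera.

```bash
python3 -m crank '{"translation":[[1,-42,0],[1,-42,0],[1,-38,0],[0,0,35],[0,0,35],[0,0,0]],"roll":[0,0,0,0,0,0],"fingers":[0.5,0.5,0.5,0.5,0.5,0.5]}'
python3 - <<'E'
from h import *
go(.4885,.273,.034,-.2635)
ci=camera_info("wrist");w=get_image("wrist")
cv2.imwrite('pics/w1.png',w)
for z in (.034,.063):print(proj(ci,[[.4885,.273,z],[.411-.002,.3-.0065,z],[.57-.002,.258-.0065,z]]).round())
E
```

```text
clock: 2.9
position: [0.4823, 0.2647, 0.1566]
ee_rot: [0.003, 0.991, -0.132, -0.005]
contact_force: [-1.5, -0.8, -0.8]
width: 0.0429
gripper_force: 0.0
t 2.9 pos [0.4823 0.2647 0.1566] yaw -0.2654 j6 2.21 w 0.0429 F [-1.5 -0.8 -0.8] | move [  4.9 -10.5 122.5] roll -0.0019006210784138222
[[244. 173.]
 [246. 258.]
 [243.  71.]]
[[243. 182.]
 [246. 276.]
 [242.  68.]]
```

View pics/w1.png

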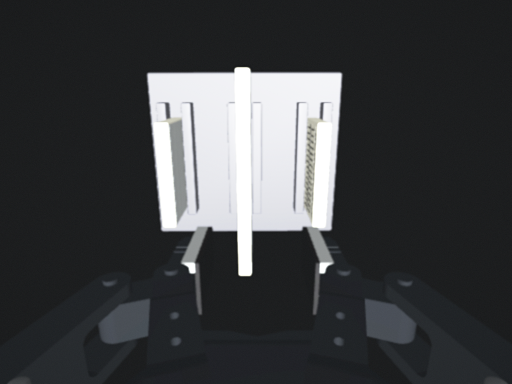

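The wrist view shows the long board from (243,69) to (246,276), exactly where predicted. The half boards lie outside the finger paths.

```bash
python3 -m crank '{"translation":[[0,0,0],[0,0,0]],"roll":[0,0],"fingers":[0.5,0.5]}' >/dev/null
python3 -c "
from h import *
go(.4885,.273,.034,-.2635)"
```

```text
t 3.15 pos [0.4874 0.266  0.1634] yaw -0.2667 j6 2.21 w 0.0427 F [ 0.  -0.5  0.4] | move [ -1.2  -6.7 129.4] roll -0.0032004297129610837
```

```bash
python3 -m crank '{"translation":[[-1,-6.5,0],[0,0,30],[0,0,30],[0,0,30],[0,0,25],[0,0,14],[0,0,0],[0,0,0]],"roll":[0,0,0,0,0,0,0,0],"fingers":[0.5,0.5,0.5,0.5,0.5,0.5,0.5,0.5]}' >/dev/null
python3 -c "
from h import *
go(.4885,.273,.034,-.2635)"
python3 -m crank '{"translation":[[0,0,0],[0,0,0],[0,0,0],[0,0,0],[0,0,0],[0,0,0],[0,0,0]],"roll":[0,0,0,0,0,0,0],"fingers":[0.3,0.2,0.1,0,0,0,0]}' 40
python3 -m crank '{"translation":[[0,0,-5],[0,0,-10],[0,0,-15],[0,0,-15],[0,0,0],[0,0,0]],"roll":[0,0,0,0,0,0],"fingers":[0,0,0,0,0,0]}'
```

```text
t 3.95 pos [0.4877 0.2727 0.0332] yaw -0.2663 j6 2.22 w 0.0429 F [ 0.6  0.1 -0. ] | move [ 0.7 -0.5 -0.8] roll -0.0028434837736159846
clock: 4.65
position: [0.4875, 0.2726, 0.0334]
ee_rot: [-0.001, 0.991, -0.133, 0.001]
contact_force: [-0.7, -0.4, 6.0]
width: 0.0096
gripper_force: 39.3
clock: 5.25
position: [0.4867, 0.2721, 0.0775]
ee_rot: [0.0, 0.991, -0.133, 0.0]
contact_force: [-0.6, -0.1, -0.9]
width: 0.0095
gripper_force: 39.3
```

```bash
python3 -m crank '{"translation":[[0,0,-25],[0,0,-25],[1,15,0],[3,30,0],[3,35,0],[3,35,0],[3,35,0],[3,35,0]],"roll":[0,0,0,0,0,0,0,0],"fingers":[0,0,0,0,0,0,0,0]}' >/dev/null
python3 -m crank '{"translation":[[3,27,0],[2,12,0],[0,0,0],[0,0,30],[0,0,30],[0,0,20],[0,0,0],[0,0,0]],"roll":[0,0,0,0,0,0,0,0],"fingers":[0,0,0,0,0,0,0,0]}'
python3 - <<'E'
from h import *
go(.45,.05,.0265,-.2635)
ci=camera_info("scene");s=get_image("scene")
cv2.imwrite('pics/s2.png',cv2.resize(s[130:310,200:400],(720,648))[:600])
print(proj(ci,[.45,.05,.03]))
E
```

```text
clock: 6.85
position: [0.4481, 0.0514, 0.0471]
ee_rot: [-0.0, 0.991, -0.132, -0.0]
contact_force: [-0.1, -0.4, -1.6]
width: 0.0091
gripper_force: 39.3
t 6.85 pos [0.4481 0.0514 0.0471] yaw -0.2653 j6 1.8 w 0.0091 F [-0.1 -0.4 -1.6] | move [ 2.2  0.9 20.6] roll -0.0018095132402717873
[[281.08426641 207.15580442]]
```

View pics/s2.png

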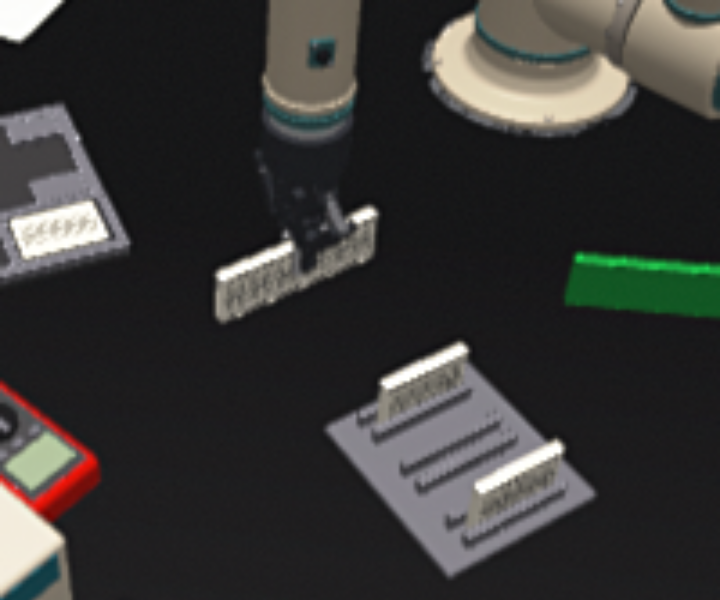

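The board hangs level in the gripper over the clear bench, at about (295,265) in the crop. Its contact rows face the rack side, and both half boards are undisturbed. I'll lower it until it touches the bench.

```bash
python3 -m crank '{"translation":[[0,0,8],[0,0,7],[0,0,4],[0,0,1.5],[0,0,0],[0,0,0]],"roll":[0,0,0,0,0,0],"fingers":[0,0,0,0,0,0]}'
python3 -m crank '{"translation":[[0,0,0.5],[0,0,0.5],[0,0,0]],"roll":[0,0,0],"fingers":[0,0,0]}'
```

```text
clock: 7.5
position: [0.4482, 0.0506, 0.0268]
ee_rot: [0.0, 0.991, -0.133, 0.0]
contact_force: [0.5, 0.1, -1.5]
width: 0.0095
gripper_force: 39.3
clock: 7.8
position: [0.4481, 0.0506, 0.0258]
ee_rot: [0.0, 0.991, -0.133, 0.0]
contact_force: [-0.3, 0.0, -0.8]
width: 0.0093
gripper_force: 39.3
```

```bash
python3 -m crank '{"translation":[[0,0,0.5],[0,0,0.5],[0,0,0]],"roll":[0,0,0],"fingers":[0,0,0]}'
python3 -m crank '{"translation":[[0,0,0],[0,0,0],[0,0,0]],"roll":[0,0,0],"fingers":[0.05,0.1,0.12]}'
```

```text
clock: 8.1
position: [0.4481, 0.0506, 0.0254]
ee_rot: [0.0, 0.991, -0.133, 0.0]
contact_force: [-2.2, 0.1, 6.1]
width: 0.0094
gripper_force: 40.4
clock: 8.4
position: [0.4483, 0.0506, 0.0251]
ee_rot: [0.0, 0.991, -0.133, 0.0]
contact_force: [0.8, 0.2, -0.7]
width: 0.0104
gripper_force: 0.0
```

```bash
python3 -m crank '{"translation":[[0,0,0],[0,0,0],[0,0,0],[0,0,-20],[0,0,-30],[0,-20,0],[0,-25,0],[0,0,0]],"roll":[0,0,0,0,0,0,0,0],"fingers":[0.2,0.3,0.35,0.35,0.35,0.35,0.1,0]}'
python3 -m crank '{"translation":[[0,0,0],[0,0,15],[0,0,13],[0,0,0],[0,4,0],[0,4,0],[0,4,0],[0,4,0]],"roll":[0,0,0,0,0,0,0,0],"fingers":[0,0,0,0,0,0,0,0]}'
python3 - <<'E'
from h import *
go(.4482,.0506,.046)
s=get_image("scene");cv2.imwrite('pics/s3.png',cv2.resize(s[150:250,220:340],(600,500)))
E
```

```text
clock: 9.2
position: [0.4611, 0.0957, 0.0751]
ee_rot: [-0.001, 0.991, -0.132, 0.001]
contact_force: [0.0, 0.1, -1.3]
width: 0.0017
gripper_force: 0.0
clock: 10.0
position: [0.4559, 0.0781, 0.0472]
ee_rot: [0.0, 0.991, -0.133, 0.0]
contact_force: [-0.7, 0.2, -0.4]
width: 0.0001
gripper_force: 0.0
t 10.0 pos [0.4559 0.0781 0.0472] yaw -0.2665 j6 1.86 w 0.0001 F [-0.7  0.2 -0.4] | move [-0.2 28.5  1.2] roll None
```

View pics/s3.png

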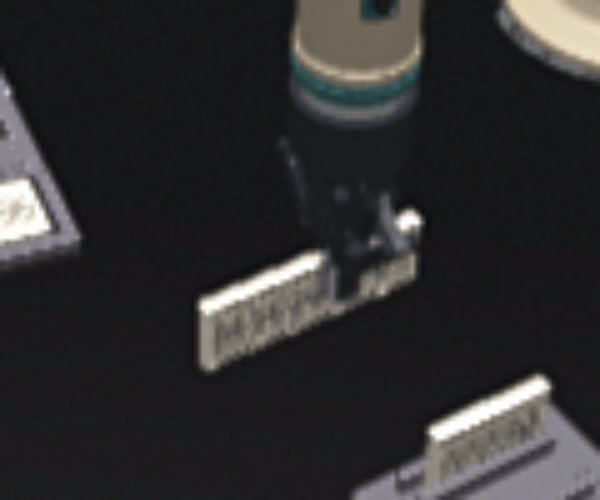

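The board stands upright on the bench with the closed fingers in front of its contact-row face, at (350,270) in the crop. Now I'll push it over.

```bash
python3 -m crank '{"translation":[[0,3,0],[0,3,0],[0,3,0],[0,3,0],[0,3,0],[0,3,0],[0,3,0],[0,3,0]],"roll":[0,0,0,0,0,0,0,0],"fingers":[0,0,0,0,0,0,0,0]}'
python3 -m crank '{"translation":[[0,3,0],[0,3,0],[0,0,0],[0,-10,-20],[0,-10,-40],[0,0,-50],[0,0,-40],[0,0,0]],"roll":[0,0,0,0,0,0,0,0],"fingers":[0,0,0,0,0,0,0,0]}'
python3 - <<'E'
from h import *
go(.44,.01,.2,-.2635)
w=get_image("wrist");s=get_image("scene")
cv2.imwrite('pics/ws.png',np.hstack([cv2.resize(w,(400,300)),cv2.resize(s[150:250,220:340],(400,300))]))
E
```

```text
clock: 10.85
position: [0.4493, 0.0552, 0.0468]
ee_rot: [0.0, 0.991, -0.133, -0.0]
contact_force: [0.2, 0.0, 0.7]
width: -0.0004
gripper_force: 0.0
clock: 11.65
position: [0.4571, 0.0692, 0.2025]
ee_rot: [-0.001, 0.991, -0.132, 0.006]
contact_force: [-0.0, -0.3, -0.7]
width: -0.0002
gripper_force: 0.0
t 11.65 pos [0.4571 0.0692 0.2025] yaw -0.2658 j6 1.84 w -0.0002 F [-0.  -0.3 -0.7] | move [-1.  61.6  2.3] roll -0.0023059995468064365
```

View pics/ws.png

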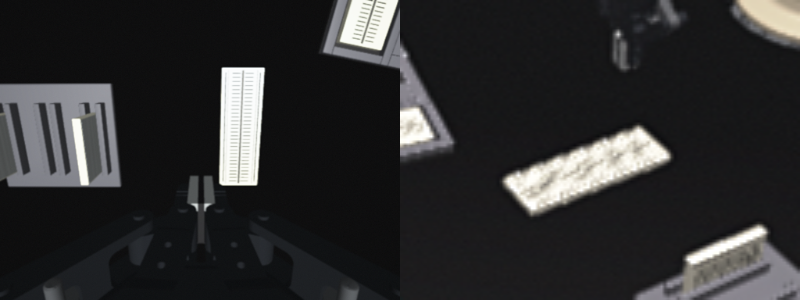

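The board lies flat with its contact rows up; in the wrist half of the picture it spans (220,68) to (265,185). I'll move over it with the gripper open and measure.

```bash
python3 -m crank '{"translation":[[0,10,0],[0,10,0],[0,0,0],[0,0,0],[0,0,0],[0,0,0]],"roll":[0,0,0,0,0,0],"fingers":[1,1,1,1,1,1]}' >/dev/null
python3 - <<'E'
from h import *
ci=camera_info("wrist");w=get_image("wrist")
m=((cv2.cvtColor(w,cv2.COLOR_BGR2GRAY)>170)*255).astype(np.uint8)
m=cv2.morphologyEx(m,cv2.MORPH_CLOSE,np.ones((7,7)))
for c in cv2.findContours(m,0,2)[0]:
    if cv2.contourArea(c)<1500: continue
    P=np.array([onz(ci,p,.01)[:2] for p in c[:,0].astype(float)],np.float32)
    r=cv2.minAreaRect(P*1000);b=cv2.boxPoints(r)
    print(cv2.boundingRect(c),np.round(r[0],1),np.round(r[1],1),r[2],b.round(0).tolist())
    if 140<max(r[1])<185 and 45<min(r[1])<65:
        e=max((b[1]-b[0],b[2]-b[1]),key=np.linalg.norm);yaw=np.arctan2(e[1],e[0]);print('yaw',yaw);yaw=(yaw+np.pi/2)%np.pi-np.pi/2
        go(r[0][0]/1000,r[0][1]/1000,.06,yaw)
E
```

```text
(262, 80, 57, 154) [440.5  17.5] [ 55.2 163.7] 74.76142120361328 [[354.0, 12.0], [512.0, -31.0], [527.0, 23.0], [369.0, 66.0]]
yaw -0.26596335
t 12.4 pos [0.4479 0.0498 0.1967] yaw -0.266 j6 1.79 w 0.0852 F [ 0.4 -0.7  0. ] | move [  1.4  33.  136.7] roll -7.081894812088763e-05
(417, 0, 73, 57) [ 529.7 -164. ] [56.7 50.1] 64.98629760742188 [[495.0, -179.0], [540.0, -200.0], [564.0, -149.0], [519.0, -128.0]]
```

```bash
python3 -m crank '{"translation":[[1.5,17,20],[0,16,30],[0,0,40],[0,0,40],[0,0,30],[0,0,20],[0,0,12],[0,0,0]],"roll":[0,0,0,0,0,0,0,0],"fingers":[1,1,1,1,1,1,1,1]}' >/dev/null
python3 -m crank '{"translation":[[0,0,0],[0,0,0]],"roll":[0,0],"fingers":[1,1]}' >/dev/null
python3 -c "
from h import *
go(.4405,.0175,-.001,-.266)"
```

```text
t 13.4 pos [0.4415 0.0174 0.0056] yaw -0.266 j6 1.72 w 0.0854 F [-0.4  1.  -0.3] | move [-1.   0.2  6.6] roll -2.6835707320982394e-05
```

```bash
python3 -m crank '{"translation":[[0,0,3],[0,0,3],[0,0,0],[0,0,0],[0,0,0]],"roll":[0,0,0,0,0],"fingers":[1,0.8,0.7,0.6,0.6]}' 30
python3 -m crank '{"translation":[[0,0,0],[0,0,0],[0,0,0],[0,0,0],[0,0,0]],"roll":[0,0,0,0,0],"fingers":[0.5,0.5,0.5,0.5,0.5]}' 30
```

```text
clock: 13.9
position: [0.4405, 0.0174, -0.0009]
ee_rot: [0.0, 0.991, -0.133, 0.0]
contact_force: [-1.8, -0.1, 4.5]
width: 0.054
gripper_force: 31.9
clock: 14.4
position: [0.4405, 0.0174, -0.001]
ee_rot: [0.0, 0.991, -0.133, -0.0]
contact_force: [-1.7, -0.0, 5.2]
width: 0.0537
gripper_force: 32.0
```

```bash
python3 -m crank '{"translation":[[0,0,-4],[0,0,-8],[0,0,-15],[0,0,-15],[0,0,-15],[0,0,0]],"roll":[0,0,0,0,0,0],"fingers":[0.5,0.5,0.5,0.5,0.5,0.5]}'
python3 - <<'E'
from h import *
go(.527,-.305,.07,-.43)
w=get_image("wrist");s=get_image("scene")
cv2.imwrite('pics/ws2.png',np.hstack([cv2.resize(w,(400,300)),cv2.resize(s[130:250,150:320],(400,300))]))
# tray from scene: grey mask rays to z=.016 ; dark compartment
t=get_image("top");cv2.imwrite('pics/t_raw.png',t)
ci=camera_info("top")
c=t[125:220,265:370];g=cv2.cvtColor(c,cv2.COLOR_BGR2GRAY)
# pocket floor: darker grey inside tray, between board-black and land grey
print(np.histogram(g,bins=range(0,256,12))[0].tolist())
E
```

```text
clock: 15.0
position: [0.4423, 0.0172, 0.0577]
ee_rot: [0.0, 0.991, -0.133, 0.002]
contact_force: [0.1, 0.1, -1.2]
width: 0.0545
gripper_force: 32.0
t 15.0 pos [0.4423 0.0172 0.0577] yaw -0.2661 j6 1.72 w 0.0545 F [ 0.1  0.1 -1.2] | move [166.5 288.6 -11.7] roll 0.16385461660099843
[149, 3422, 3060, 47, 68, 60, 55, 170, 965, 343, 64, 72, 96, 126, 491, 276, 128, 73, 34, 42, 80]
```

View pics/ws2.png

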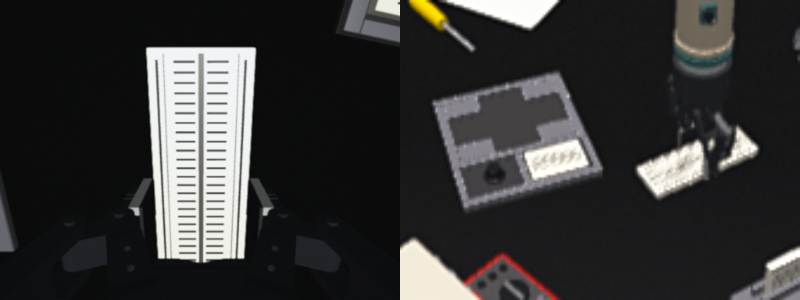

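The board is held level between its long sides, with its rows up. Now I'll measure the tray compartment from the top and scene views.

Run:
```python
from h import *
for n,(x0,x1,y0,y1) in dict(top=(265,370,125,220),scene=(155,250,150,225)).items():
    t=get_image(n);ci=camera_info(n);g=cv2.cvtColor(t,cv2.COLOR_BGR2GRAY)
    for nm,lo,hi,zs in (('floor',*((66,140) if n=='top' else (38,95)),(.006,.016)),('outer',55,256,(.016,.008))):
        k=np.zeros(g.shape,np.uint8);k[y0:y1,x0:x1]=((g>lo)&(g<hi))[y0:y1,x0:x1]
        k=cv2.morphologyEx(k,cv2.MORPH_OPEN,np.ones((3,3)))
        if nm=='outer':k=cv2.morphologyEx(k,cv2.MORPH_CLOSE,np.ones((5,5)))
        c=max(cv2.findContours(k,0,2)[0],key=cv2.contourArea)[:,0].astype(float)
        for z in zs:
            P=np.array([onz(ci,p,z)[:2] for p in c],np.float32)*1000
            r=cv2.minAreaRect(P);b=cv2.boxPoints(r);e=max((b[1]-b[0],b[2]-b[1]),key=np.linalg.norm)
            print(n,nm,z,np.round(r[0],1),np.round(r[1],1),'long axis yaw',np.arctan2(e[1],e[0]).round(3))
```

```text
top floor 0.006 [ 537.  -286.4] [135.2 174.6] long axis yaw -0.445
top floor 0.016 [ 534.7 -284.8] [134.5 173.6] long axis yaw -0.445
top outer 0.016 [ 553.5 -251.3] [231.3 208.1] long axis yaw 1.122
top outer 0.008 [ 555.5 -252.3] [232.3 209. ] long axis yaw 1.122
scene floor 0.006 [ 531.1 -293.6] [131.3 179.1] long axis yaw -0.455
scene floor 0.016 [ 537.8 -283.8] [130.  177.2] long axis yaw -0.455
scene outer 0.016 [ 555.4 -247.1] [241.9 207.6] long axis yaw 1.122
scene outer 0.008 [ 550.2 -254.6] [244.  209.4] long axis yaw 1.122
```

```bash
python3 -m crank '{"translation":[[0,0,-15],[0,0,-15],[10,10,0],[20,20,0],[27,29,0],[27,29,0],[27,29,0],[27,29,0]],"roll":[0.09,0.093,0,0,0,0,0,0],"fingers":[0.5,0.5,0.5,0.5,0.5,0.5,0.5,0.5]}' >/dev/null
python3 -m crank '{"translation":[[27,29,0],[27,29,0],[15,17,0],[9,10,0],[0,0,0],[0,0,0],[0,0,0]],"roll":[0,0,0,0,0,0,0],"fingers":[0.5,0.5,0.5,0.5,0.5,0.5,0.5]}'
python3 - <<'E'
from h import *
go(.536,-.286,.03,-.449)
ci=camera_info("wrist");w=get_image("wrist");cv2.imwrite('pics/w3.png',w)
c,s=np.cos(-.449),np.sin(-.449)
X=np.array([c,s,0]);Y=np.array([-s,c,0]);O=np.array([.536,-.286,.016])
print(proj(ci,[O+a*X+b*Y for a,b in ((.0885,.0325),(.0885,-.0325),(.035,.0665),(.035,-.0665),(.035,.0325),(.035,-.0325))]).round())
E
```

```text
clock: 16.75
position: [0.5341, -0.2829, 0.0854]
ee_rot: [-0.0, 0.975, -0.222, -0.001]
contact_force: [0.1, 0.1, -0.9]
width: 0.0539
gripper_force: 32.0
t 16.75 pos [ 0.5341 -0.2829  0.0854] yaw -0.4479 j6 1.42 w 0.0539 F [ 0.1  0.1 -0.9] | move [ 3.2  2.  55.4] roll 0.0011460311253388422
[[208.  57.]
 [312.  57.]
 [160. 143.]
 [359. 143.]
 [211. 143.]
 [308. 143.]]
```

View pics/w3.png

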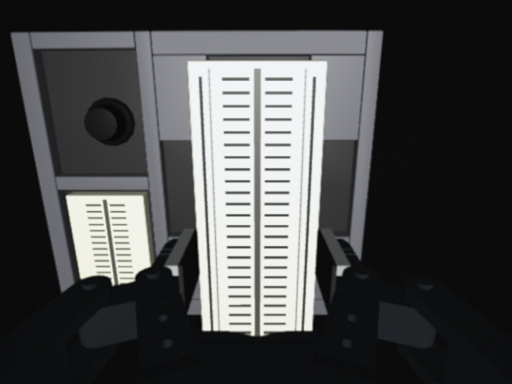

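The wrist view shows the board over the compartment. Its far wall edge is near row 55, columns 207 to 311, and the well edges are near row 140. That suggests about 2 mm more along x, so I'll check the edges numerically.

Run:
```python
from h import *
g=cv2.cvtColor(cv2.imread('pics/w3.png'),cv2.COLOR_BGR2GRAY).astype(int)
print('cols220-300 rows46-66',g[46:66,215:305].mean(1).round().tolist())
print('right rows130-150',g[130:150,332:350].mean(1).round().tolist())
print('left rows130-150',g[130:150,168:184].mean(1).round().tolist())
print('row150-158 cols340-370',g[150:158,340:370].mean(0).round().tolist())
print('row150-158 cols150-175',g[150:158,150:175].mean(0).round().tolist())
print('row57-59 cols 200-215',g[57:60,200:216].mean(0).round().tolist(),g[57:60,304:320].mean(0).round().tolist())
```

```text
cols220-300 rows46-66 [139.0, 139.0, 139.0, 139.0, 139.0, 140.0, 137.0, 114.0, 71.0, 49.0, 73.0, 92.0, 95.0, 99.0, 146.0, 219.0, 240.0, 243.0, 243.0, 243.0]
right rows130-150 [134.0, 134.0, 134.0, 134.0, 134.0, 133.0, 133.0, 133.0, 130.0, 111.0, 76.0, 68.0, 69.0, 70.0, 69.0, 69.0, 69.0, 69.0, 68.0, 68.0]
left rows130-150 [137.0, 137.0, 136.0, 136.0, 136.0, 136.0, 136.0, 136.0, 135.0, 124.0, 90.0, 70.0, 68.0, 68.0, 68.0, 67.0, 67.0, 67.0, 66.0, 66.0]
row150-158 cols340-370 [67.0, 67.0, 67.0, 67.0, 66.0, 66.0, 66.0, 65.0, 66.0, 65.0, 64.0, 64.0, 60.0, 47.0, 37.0, 35.0, 49.0, 89.0, 122.0, 134.0, 134.0, 134.0, 134.0, 133.0, 132.0, 130.0, 128.0, 127.0, 126.0, 125.0]
row150-158 cols150-175 [122.0, 122.0, 123.0, 124.0, 126.0, 128.0, 129.0, 131.0, 128.0, 109.0, 72.0, 41.0, 34.0, 38.0, 50.0, 59.0, 62.0, 62.0, 62.0, 62.0, 63.0, 63.0, 64.0, 64.0, 64.0]
row57-59 cols 200-215 [151.0, 152.0, 152.0, 153.0, 151.0, 130.0, 84.0, 51.0, 61.0, 82.0, 89.0, 90.0, 89.0, 90.0, 90.0, 90.0] [95.0, 95.0, 94.0, 92.0, 77.0, 55.0, 57.0, 102.0, 142.0, 155.0, 155.0, 154.0, 155.0, 154.0, 153.0, 153.0]
```

```bash
python3 -m crank '{"translation":[[5,2,0],[0,0,20],[0,0,20],[0,0,13],[0,0,0],[0,0,0]],"roll":[0,0,0,0,0,0],"fingers":[0.5,0.5,0.5,0.5,0.5,0.5]}'
python3 -c "
from h import *
go(.5381,-.2863,.0055,-.449)"
```

```text
clock: 17.4
position: [0.5388, -0.2884, 0.033]
ee_rot: [0.0, 0.975, -0.223, 0.0]
contact_force: [-0.4, -0.7, -0.7]
width: 0.0538
gripper_force: 32.0
t 17.4 pos [ 0.5388 -0.2884  0.033 ] yaw -0.4488 j6 1.41 w 0.0538 F [-0.4 -0.7 -0.7] | move [-1.6 -1.6 27.5] roll 0.00020571183593154352
```

```bash
python3 -m crank '{"translation":[[-1.5,-1.5,5],[0,0,6],[0,0,6],[0,0,5],[0,0,3],[0,0,1],[0,0,0],[0,0,0]],"roll":[0,0,0,0,0,0,0,0],"fingers":[0.5,0.5,0.5,0.5,0.5,0.5,0.5,0.5]}'
python3 -c "
from h import *
go(.5381,-.2863,.0055,-.449)"
```

```text
clock: 18.2
position: [0.5379, -0.2866, 0.0069]
ee_rot: [0.0, 0.975, -0.223, 0.0]
contact_force: [-0.7, 0.1, -1.7]
width: 0.0537
gripper_force: 32.0
t 18.2 pos [ 0.5379 -0.2866  0.0069] yaw -0.4492 j6 1.42 w 0.0537 F [-0.7  0.1 -1.7] | move [ 0.  -0.3  1.4] roll -0.0002460375459560904
```

No contact forces yet, so it is going into the compartment freely. I'll lower it the last bit and release.

```bash
python3 -m crank '{"translation":[[0,0,0.7],[0,0,0.6],[0,0,0.5],[0,0,0]],"roll":[0,0,0,0],"fingers":[0.5,0.5,0.5,0.5]}'
python3 -m crank '{"translation":[[0,0,0],[0,0,0],[0,0,0],[0,0,0],[0,0,0],[0,0,0]],"roll":[0,0,0,0,0,0],"fingers":[0.68,0.72,0.78,0.85,0.85,0.85]}'
python3 -m crank '{"translation":[[0,0,-5],[0,0,-15],[0,0,-30],[0,0,-40],[0,0,-40],[0,0,-30],[0,0,0],[0,0,0]],"roll":[0,0,0,0,0,0,0,0],"fingers":[0.85,0.85,0.85,0.85,0.85,0.85,0.85,0.85]}'
python3 - <<'E'
from h import *
w=get_image("wrist");s=get_image("scene")
cv2.imwrite('pics/f.png',np.hstack([cv2.resize(w,(400,300)),cv2.resize(s[130:250,130:300],(400,300))]))
E
```

```text
clock: 18.6
position: [0.5378, -0.2865, 0.0051]
ee_rot: [0.0, 0.975, -0.223, 0.0]
contact_force: [-0.5, 0.0, 0.3]
width: 0.0541
gripper_force: 32.1
clock: 19.2
position: [0.5378, -0.2865, 0.005]
ee_rot: [0.0, 0.975, -0.223, 0.0]
contact_force: [-0.1, -0.1, -0.6]
width: 0.0728
gripper_force: 0.0
clock: 20.0
position: [0.5379, -0.2865, 0.166]
ee_rot: [0.0, 0.975, -0.223, 0.001]
contact_force: [-0.9, 0.2, 0.5]
width: 0.0727
gripper_force: 0.0
```

View pics/f.png

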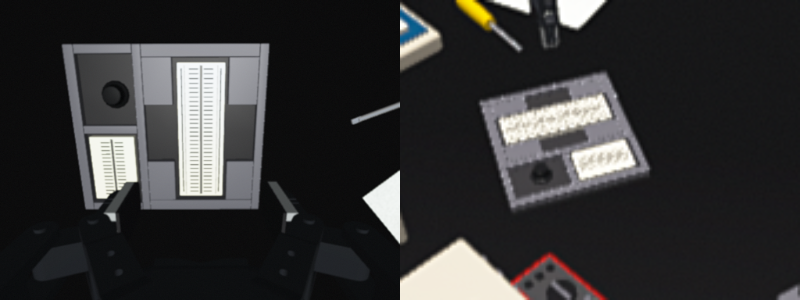

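The board lies flat and rows up in the long compartment, spanning (178,63) to (226,196) in the wrist view. There is an even gap all round, the dial and stored board are undisturbed, and the gripper is clear.

```bash
python3 -c "
from rig import manip
print(manip.sign_off())"
```

```text
the job is handed in; nothing more can be done
None
```

The long breadboard was laid face up on the clear bench and let go of, then set by its long sides flat and face up in the tray's long compartment, and the job is handed in at about 20 s (no verdict was returned).

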